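# Torque and re-check a shaker's clamp screw

## Task

On the blue bench shaker, swing the red-handled clamp lever clockwise (seen from above) until its screw comes up solid, load it to about 1.6 N m (about 15 N sideways on the red handle, square to the lever) and keep that load on for a second, ease right off, then load it the same way for a second once more to check that it holds. The screw must not be forced past its seat (the steel collar under it must not turn), the lever stays fully home when you let go, and the jars and the beaker are left undisturbed.

Things in the scene. Friction and masses are not known exactly. Their poses are not given: they have to be found in the camera images.
- handle_mid (a point): Centre of the free part of the upright red grip at the end of the black clamp lever. The grip is a round post, 20 mm in diameter, 110 mm from the screw's axis; it is free from 27 mm below this point (top of the lever bar) to 23 mm above it (its top). x: outward along the lever, z: up. At its start the lever stands 30 to 60 degrees short of its hidden seat (clockwise from above).
- spindle_mid (a point): Point on the vertical screw axis about which the lever turns, in the brass spindle (20 mm in diameter) under the lever, 44.5 mm lower than handle_mid. z: up. The lever drags with 0.4 N m (4 N at the grip) and stays where left; at its seat it comes up solid and only flexes, this spindle twisting 0.02 rad per N m against the collar (2.2 mm at the grip): too little to judge by measured poses.
- collar_mark (a point): Yellow-marked rim of the steel collar (44 mm in diameter, 10 mm high) on which the screw seats, 22 mm from the screw's axis, at the collar's top face. Above 2.2 N m (20 N on the grip) the collar slips round, which spoils the clamp. z: up. The mark does not point to the seat; feel for that.
- shaker: Blue bench shaker, fixed, 300 x 300 mm, aluminium platform with its top 92 mm above the bench; origin under its centre. x points from its control panel to the purple vessel tray at its rear, z up. The screw's axis stands 30 mm from its centre towards the panel. The platform around the lever is free, but for a small black knob, 30 mm wide and 22 mm high, in its front left corner.
- jar_left_mid (a point): Centre of a glass jar, 48 mm in diameter, 85 mm tall, loose in the left end of the purple tray on the shaker. To be left alone.
- jar_right_mid (a point): Centre of the same kind of jar in the right end of the tray. To be left alone.
- beaker_mid (a point): Centre of a glass beaker, 68 mm in diameter, 85 mm tall, on the bench. To be left alone.

How it is judged:
By the outcome, as a careful person would: the job done as asked, in the order asked, and still so for the second after the job is handed in, with the robot touching nothing.
It also fails if it takes over 58 s, if anything falls off the work surface, if the arm or the gripper's body presses on something with over 40 N, if the wrist force passes 120 N, or if a joint passes its speed limit or range.

## Robot

A 6-joint arm with a two-finger parallel gripper is mounted at the origin on the work surface. World frame = base frame: x ahead of the robot, y to its left, z up, the work surface at z = 0. Lengths are in mm, angles in rad, forces in N, time in s.
With the tool pointing down it reaches from about 350 to 975 mm from the base axis. Payload 7.1 kg.
Tool frame: the origin (TCP) lies midway between the tips of the shut fingers; the grasp point (between the pads) lies pinch_z behind it (pinch_z is the distance from the TCP to the grasp point, in mm); z points along the fingers, y is the line along which they close (so a half turn about z gives the same grasp; the last joint's range is limited). The gripper opens to 88 mm and grips with 3 to 60 N. Pads are 20 mm wide; open, the fingers measure 115 mm over their backs; the gripper's body (75 mm by 178 mm) begins 61 mm behind the grasp point.
Start: joints at [1.218, 0.423, 1.63, -0, 1.089, -0.019], TCP at [204.74, 590.497, 222.675] pointing down, gripper open.
Joint ranges: [-3, 3], [-0.9, 2.11], [0.09, 2.58], [-1.31, 4.45], [0.11, 2.69], [-2.54, 2.54]. Speed limits (rad/s): [2.39, 2.39, 3.01, 3.14, 3.14, 3.14].

## Interface

Orientations are given as a rotation vector (axis times angle).
In Python, from workcell import get_obs, get_image, close_job, pinch_z gives the robot as it stands.
- The arm moves only by the tool jog_arm, never from a script. Its argument "commands" is a list of rows, each a list of 3 entries, a list of its own where there are three numbers: the gripper command: -1 is shut, 1 is fully open, values between are in proportion, then the shift along the tool's x, y, z as a fraction of full scale, then the turn, a rotation vector about the tool's x, y, z as a fraction of full scale. In form: [[gripper, [tx, ty, tz], [rx, ry, rz]], ...]. A call has 1 to 10 rows; each row shifts and turns the commanded pose from where the row before left it, along the tool's axes as they then stand; what a row does not reach is not made up. Full scale, the value 1, is 0.1 m for a shift and 45 degrees for a turn. A row lasts 1/10 s, in which the tool goes at most 50 mm and 8.59 degrees, less where a joint would pass 70% of its speed; a pose out of reach is approached as far as the arm can. A call with a number of a shift or a turn outside -1 to 1 is refused whole. A call with a gripper value outside its range is refused whole. The fingers move at their own pace and stop on an object; the grip force is fixed at half the most. Time passes only in rows, so rows that do not move let the fingers close. It gives the time, the measured TCP pose, the force, the opening and the grip force at its end, in the units of the state.
- get_obs(): the state, without advancing time (a new reading comes with each control period).
- get_image(name): name is "scene" or "side" or "wrist"; returns a dict with "image" (420x560x3 uint8, blue, green, red), "z_map" (420x560 float32, mm along the optical axis (not along the pixel's ray), 0 where there is no reading), "intrinsics" (3x3 intrinsics, pixels), "k1" (the pictures are not rectified: a ray, as slopes to the right and down, at radius r is drawn at 1 + k1 r^2 times it, then the intrinsics apply), "eye" and "orientation" of the camera in the world; the wrist camera has in their place "mount" (4x4, takes a point from camera to tool coordinates, whose origin is the TCP and whose axes are the flange's). Camera axes: x right, y down, z forward; pixel columns grow to the right and rows downward; lengths in mm; the calibration is good to about 2 mm. A picture is of the moment at which its call begins: read the wrist's pose just before it.
- close_job(): hands the job in; it is judged then, once.
The state is a dict: "t": time; "qpos": joint angles; "qvel": joint speeds; "joint_torque": joint torques, N m; "ee_pos": TCP position; "orientation": TCP orientation; "ft_force": force on the tool from outside, world axes, zero at the start; "moment": the same for the moment, N m; "width": finger opening in mm; "grasp_force": force on a finger pad.
Only numpy, scipy, OpenCV 4.12 (cv2) and the standard library are available. Lean on these libraries where they do the work, as an engineer would, in place of code of your own. Each camera call takes 0.05 s, during which the arm holds its last target. There are 200 camera calls.

## Working session

There is one attempt and no reset: what is moved stays moved. The work goes in short steps, Python scripts to look and compute and a tool call to move; the robot and the scene stay as the last step left them, time stands still between calls to the robot, and variables do not carry over. Pictures are saved under pics/ and viewed, at most 10 in all, crops included, and the job is handed in when it is done.

Besides the shell and the picture viewer there is one more tool, called after "Call:" as name([rows], argument=value, ...), one row to a line, values as JSON. jog_arm: Moves the arm, as the interface text tells. Its arguments: {"type":"object","properties":{"commands":{"type":"array","items":{"type":"array"}}},"required":["commands"]}

```bash
mkdir -p pics; cat > h.py <<'E'
import numpy as np, cv2
from workcell import get_obs, get_image, close_job, pinch_z
from scipy.spatial.transform import Rotation as R
def rot(o):
    o=np.array(o,float); return o if o.shape==(3,3) else R.from_rotvec(o).as_matrix()
def world(im,u,v,z=None):
    K=im["intrinsics"];k=im["k1"]
    d=np.array([(u-K[0][2])/K[0][0],(v-K[1][2])/K[1][1]]);s=d.copy()
    for _ in range(20): s=d/(1+k*(s@s))
    if z is None: z=im["z_map"][int(round(v)),int(round(u))]
    return rot(im["orientation"])@(np.array([s[0],s[1],1])*z)+np.array(im["eye"])
E
python3 - <<'E'
from h import *
print(pinch_z,get_obs())
for n in("scene","side"):
    im=get_image(n);print(n,im["orientation"],im["eye"],im["intrinsics"],im["k1"]);cv2.imwrite(f"pics/{n}.png",im["image"])
    import pickle;pickle.dump(im,open(n+".pkl","wb"))
E
```

```text
18.700000000000003 {'t': 0.0, 'qpos': array([ 1.21799475e+00,  4.23847527e-01,  1.63068381e+00, -1.04181762e-05,
        1.08860044e+00, -1.90197220e-02]), 'qvel': array([ 5.07673362e-04,  1.21981176e-04, -5.50223596e-04,  3.68153259e-04,
       -7.51110908e-04,  6.40480630e-05]), 'joint_torque': array([ 1.88624887e-03, -5.44644570e+01, -2.73655701e+01,  6.44232729e-02,
        2.28696002e-02, -1.10662854e-04]), 'ee_pos': array([204.55922909, 589.98729153, 221.89995761]), 'orientation': array([-5.21819432e-01, -3.09767215e+00,  2.37845865e-03]), 'ft_force': array([-0.42292755,  0.93725364, -0.13327968]), 'moment': array([-0.02748347,  0.05871048,  0.01158613]), 'grasp_force': 0.0, 'width': 88.17954215593544}
scene [-2.17887237 -0.70156805  0.36132338] [ 941.48343981 -550.89448007  617.31446828] [[416.83069949   0.         281.68805258]
 [  0.         416.83069949 203.86055464]
 [  0.           0.           1.        ]] -0.1028515003835754
side [-2.42673736  0.38211477 -0.16194162] [ 409.31149656 -645.37432458  863.48073102] [[438.16409004   0.         288.52794096]
 [  0.         438.16409004 212.52578735]
 [  0.           0.           1.        ]] -0.10757529019581825
```

View pics/scene.png

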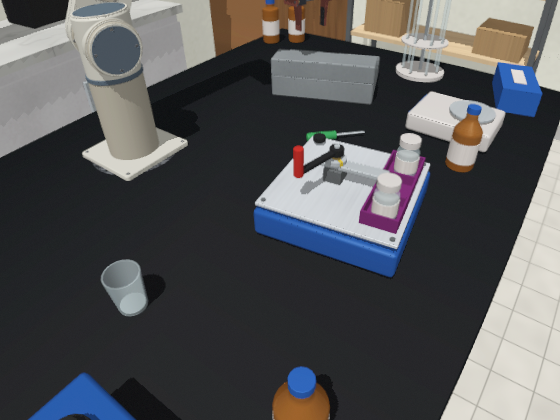

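View pics/side.png

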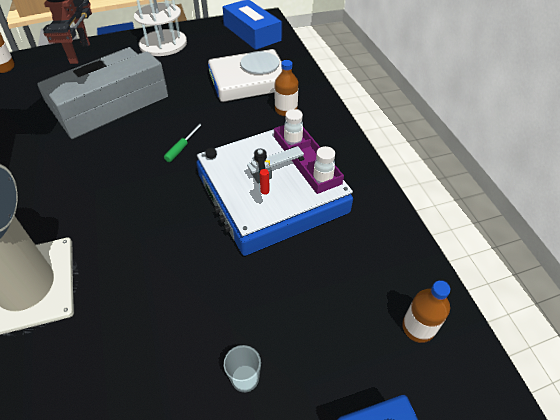

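The scene view shows the red grip at about (298,162) and the lever hub at about (336,152). In the side view they are at about (265,182) and (260,157). I'll enlarge both.

```bash
python3 - <<'E'
from h import *
import pickle
a=pickle.load(open("scene.pkl","rb"));b=pickle.load(open("side.pkl","rb"))
A=cv2.resize(a["image"][125:265,250:440],None,fx=4,fy=4,interpolation=cv2.INTER_CUBIC)
B=cv2.resize(b["image"][115:260,185:365],None,fx=4,fy=4,interpolation=cv2.INTER_CUBIC)
cv2.imwrite("pics/a.png",A);cv2.imwrite("pics/b.png",B)
for n,im in(("scene",a),("side",b)):
    I=im["image"].astype(int); m=(I[...,2]>130)&(I[...,1]<50)&(I[...,0]<60)
    k,l,s,c=cv2.connectedComponentsWithStats(m.astype(np.uint8))
    for i in range(1,k):
        if s[i,4]>40:
            P=np.array([world(im,u,v) for v,u in np.argwhere(l==i)]);print(n,s[i],c[i],P.min(0).round(),P.max(0).round(),np.median(P,0).round(1))
E
```

```text
scene [293 146  10  32 242] [298.05785124 161.8677686 ] [ 568. -551.  154.] [941. -13. 617.] [580.4 -26.3 189.2]
side [260 169   9  25 192] [264.39583333 181.08854167] [565. -29. 155.] [583.  -9. 219.] [573.1 -25.2 193.6]
```

View pics/a.png

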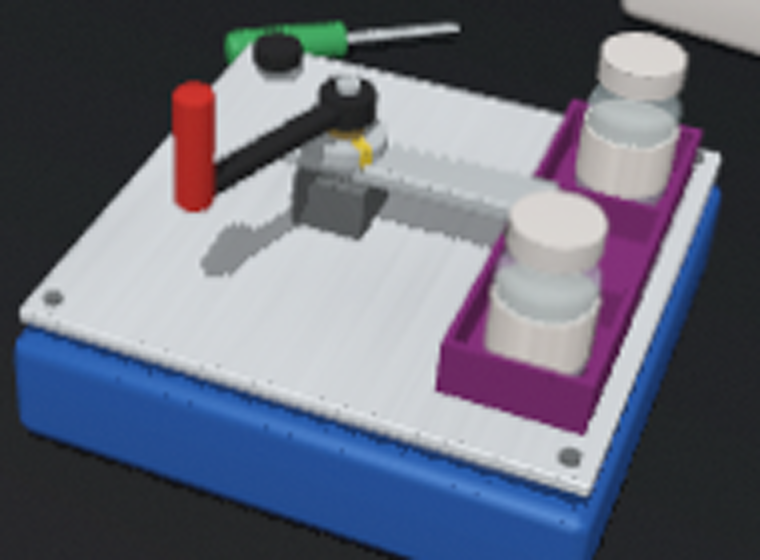

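View pics/b.png

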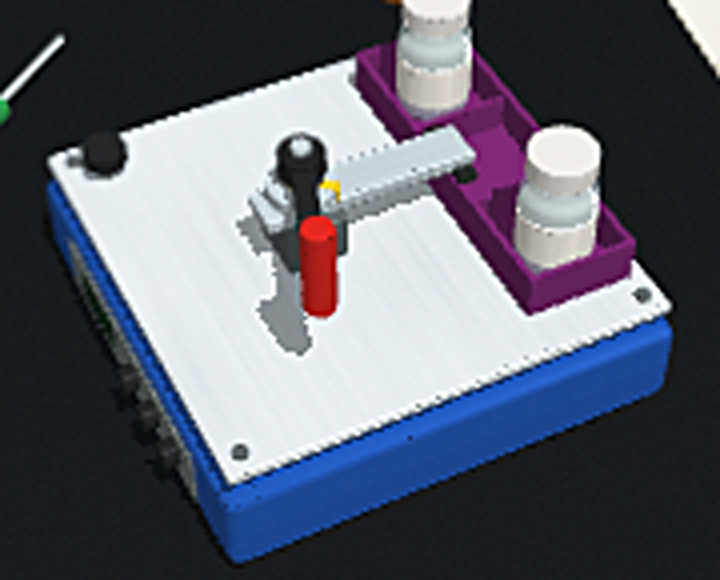

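The crops show the red post top at (298.5,148) in scene and (264.5,172.5) in side. The hub nut is at (337,146.3) and (260.3,151.8). The corner screws, jars and knob are also clear.

```bash
python3 - <<'E'
from h import *
import pickle
a=pickle.load(open("scene.pkl","rb"));b=pickle.load(open("side.pkl","rb"))
def tri(pa,pb):
    A=[];y=[]
    r=[]
    for im,p in((a,pa),(b,pb)):
        e=np.array(im["eye"]);d=world(im,*p,z=1.)-e;d/=np.linalg.norm(d);M=np.eye(3)-np.outer(d,d);A.append(M);y.append(M@e)
    x=np.linalg.lstsq(np.vstack(A),np.hstack(y),rcond=None)[0]
    res=np.linalg.norm(np.vstack(A)@x-np.hstack(y))
    return x.round(1),round(res,1)
ca=lambda x,y:(250+(x+.5)/4-.5,125+(y+.5)/4-.5); cb=lambda x,y:(185+(x+.5)/4-.5,115+(y+.5)/4-.5)
for n,p,q in(("top",(194,94),(318,230)),("nut",(348,86),(301,147)),("screwFR",(52,298),(240,452)),("screwRR",(570,457),(643,295)),("jarR",(557,215),(563,148)),("jarL",(643,52),(435,4)),("knob",(278,46),(103,150)),("mark",(364,150),(332,188))):
    P,Q=ca(*p),cb(*q); print(n,tri(P,Q),world(a,*P).round(),world(b,*Q).round())
E
```

```text
top (array([574.8, -18.1, 212.3]), np.float64(0.5)) [577. -22. 215.] [575. -18. 212.]
nut (array([595. ,  91. , 168.8]), np.float64(1.8)) [597.  86. 171.] [594.  88. 173.]
screwFR (array([515.5, -56.7,  92.2]), np.float64(1.6)) [517. -59.  93.] [515. -57.  95.]
screwRR (array([776.6, -12.9,  91.5]), np.float64(1.2)) [778. -18.  95.] [777. -13.  92.]
jarR (array([735.1,  33.3, 180.8]), np.float64(1.6)) [735.  33. 179.] [735.  34. 182.]
jarL (array([710.1, 187.9, 177.8]), np.float64(2.1)) [711. 185. 181.] [708. 181. 181.]
knob (array([491.3, 191.5, 108.1]), np.float64(0.7)) [ 941. -551.  617.] [491. 186. 113.]
mark (array([610.8,  82.6, 139.8]), np.float64(0.9)) [614.  76. 144.] [610.  78. 145.]
```

Call:
jog_arm([
  [-1,[0,0,-0.3],[0,0,-0.1]],
  [-1,[0,0,-0.3],[0,0,-0.1]],
  [-1,[-0.26,-0.27,0],[0,0,0]],
  [-1,[-0.26,-0.27,0],[0,0,0]],
  [-1,[-0.26,-0.27,0],[0,0,0]],
  [-1,[-0.26,-0.27,0],[0,0,0]],
  [-1,[-0.26,-0.27,0],[0,0,0]],
  [-1,[-0.26,-0.27,0],[0,0,0]],
  [-1,[-0.26,-0.27,0],[0,0,0]],
  [-1,[-0.26,-0.27,0],[0,0,0]],
])

```text
t: 1.1
ee_pos: [372.0, 339.8, 282.5]
orientation: [-0.277, -3.129, 0.0]
ft_force: [0.8, 0.2, -0.3]
width: 11.2
grasp_force: 0.0
```

Call:
jog_arm([
  [-1,[-0.26,-0.27,0],[0,0,0]],
  [-1,[-0.26,-0.27,0],[0,0,0]],
  [-1,[-0.26,-0.27,0],[0,0,0]],
  [-1,[-0.26,-0.27,0],[0,0,0]],
  [-1,[-0.26,-0.27,0],[0,0,0]],
  [-1,[-0.26,-0.27,0],[0,0,0]],
  [-1,[-0.26,-0.27,0],[0,0,0]],
  [-1,[-0.26,-0.27,0],[0,0,0]],
  [-1,[0,0,0],[0,0,0]],
  [-1,[0,0,0],[0,0,0]],
])

```text
t: 2.1
ee_pos: [538.1, 91.6, 282.1]
orientation: [-0.28, -3.128, -0.0]
ft_force: [0.4, -0.1, -0.4]
width: 0.6
grasp_force: 0.0
```

Call:
jog_arm([
  [-1,[-0.253,-0.256,0],[0,0,0]],
  [-1,[-0.253,-0.256,0],[0,0,0]],
  [-1,[-0.253,-0.256,0],[0,0,0]],
  [-1,[-0.253,-0.256,0],[0,0,0]],
  [-1,[0,0,0],[0,0,0]],
  [-1,[0,0,0],[0,0,0]],
])

```text
t: 2.7
ee_pos: [619.3, -25.5, 282.2]
orientation: [-0.277, -3.128, -0.001]
ft_force: [-0.4, 0.3, 0.1]
width: 0.4
grasp_force: 0.0
```

```bash
python3 - <<'E'
from h import *
o=get_obs();im=get_image("wrist")
T=np.eye(4);T[:3,:3]=rot(o["orientation"]);T[:3,3]=o["ee_pos"];T=T@im["mount"]
im["orientation"]=T[:3,:3];im["eye"]=T[:3,3]
I=im["image"].astype(int); m=(I[...,2]>110)&(I[...,1]<60)&(I[...,0]<70)
P=np.array([world(im,u,v) for v,u in np.argwhere(m)])
print(o["ee_pos"],o["qpos"],o["ft_force"]);print(m.sum(),P.min(0),P.max(0));t=P[P[:,2]>P[:,2].max()-4];print(t.mean(0),t.min(0),t.max(0))
cv2.imwrite("pics/w.png",im["image"])
E
```

```text
[619.29154338 -25.51819805 282.15601025] [-6.06333665e-02  3.56422492e-01  1.58604283e+00  5.38434014e-04
  1.20050210e+00 -1.45487388e+00] [-0.43094257  0.34817786  0.12268914]
541 [ 549.02301815 -347.70127645  119.54407815] [788.8546939   -7.90619634 444.99542452]
[549.02301815 -12.59345198 444.99542452] [549.02301815 -12.59345198 444.99542452] [549.02301815 -12.59345198 444.99542452]
```

View pics/w.png

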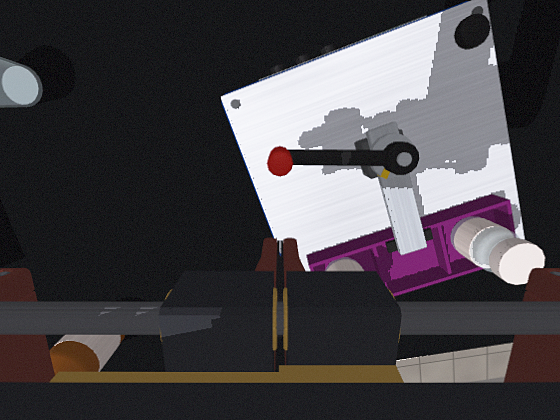

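The wrist view shows the grip top at (280,161), the hub nut at (404,158), and the shut fingers at column 281, directly behind the grip.

```bash
python3 - <<'E'
from h import *
o=get_obs();im=get_image("wrist")
T=np.eye(4);T[:3,:3]=rot(o["orientation"]);T[:3,3]=o["ee_pos"];T=T@im["mount"]
im["orientation"]=T[:3,:3];im["eye"]=T[:3,3]
for u,v in((280,158),(280,161),(275,165),(404,158)): print(u,v,world(im,u,v).round(1))
E
```

```text
280 158 [570.4 -15.8 215.7]
280 161 [572.6 -16.2 215.3]
275 165 [575.  -20.4 214.2]
404 158 [593.2  90.7 174. ]
```

Call:
jog_arm([
  [-1,[0,0,0.3],[0,0,0]],
  [-1,[0,0,0.3],[0,0,0]],
  [-1,[0,0,0.3],[0,0,0]],
  [-1,[0,0,0.18],[0,0,0]],
  [-1,[0.1,0,0],[0,0,0]],
  [-1,[0.1,0,0],[0,0,0]],
  [-1,[0,0,0],[0,0,0]],
  [-1,[0,0,0],[0,0,0]],
])

```text
t: 3.6
ee_pos: [600.7, -22.6, 176.4]
orientation: [0.276, 3.127, 0.0]
ft_force: [-0.4, 0.7, 0.5]
width: 0.6
grasp_force: 0.0
```

Call:
jog_arm([
  [-1,[0.04,0,0],[0,0,0]],
  [-1,[0.03,0,0],[0,0,0]],
  [-1,[0.029,-0.005,0],[0,0,0.0333]],
  [-1,[0.029,-0.005,0],[0,0,0.0333]],
  [-1,[0,0,0],[0,0,0]],
])

```text
t: 4.1
ee_pos: [587.7, -21.9, 175.0]
orientation: [0.361, 3.12, -0.0]
ft_force: [2.7, -1.2, 1.2]
width: 0.6
grasp_force: 1.7
```

Call:
jog_arm([
  [-1,[0.0385,-0.0063,0],[0,0,0.0444]],
  [-1,[0.0385,-0.0063,0],[0,0,0.0444]],
  [-1,[0.0385,-0.0063,0],[0,0,0.0444]],
  [-1,[0.0385,-0.0063,0],[0,0,0.0444]],
  [-1,[0.0385,-0.0063,0],[0,0,0.0444]],
  [-1,[0.0385,-0.0063,0],[0,0,0.0444]],
  [-1,[0.0385,-0.0063,0],[0,0,0.0444]],
  [-1,[0.0385,-0.0063,0],[0,0,0.0444]],
  [-1,[0.0385,-0.0063,0],[0,0,0.0444]],
  [-1,[0.0385,-0.0063,0],[0,0,0.0444]],
])

```text
t: 5.1
ee_pos: [550.1, -13.0, 174.9]
orientation: [0.897, 3.01, 0.001]
ft_force: [4.1, -0.5, 0.9]
width: 0.5
grasp_force: 1.9
```

```bash
cat > f.py <<'E'
from h import *
o=get_obs();M=rot(o["orientation"]);p=o["ee_pos"][:2];ax=np.array([594,90.5])
x=M[:2,0];print("t",o["t"],"F tool",(M.T@o["ft_force"]).round(2),"head",np.degrees(np.arctan2(x[1],x[0])).round(2),"axis in tool",(M.T@np.r_[ax-p,0]).round(1),o["ee_pos"].round(1),o["moment"].round(2))
E
python3 f.py
```

```text
t 5.1 F tool [-3.7   1.81 -0.87] head 146.8 axis in tool [2.000e+01 1.107e+02 1.000e-01] [550.1 -13.  174.9] [-0.13 -0.69 -0.05]
```

Call:
jog_arm([
  [-1,[0.029,-0.005,0],[0,0,0.0333]],
  [-1,[0.029,-0.005,0],[0,0,0.0333]],
  [-1,[0.019,-0.003,0],[0,0,0.0222]],
  [-1,[0.0096,-0.0017,0],[0,0,0.0111]],
  [-1,[0,0,0],[0,0,0]],
])

```text
t: 5.6
ee_pos: [541.8, -9.1, 174.7]
orientation: [1.012, 2.974, 0.0]
ft_force: [3.9, 0.5, -0.1]
width: 0.5
grasp_force: 1.7
```

```bash
python3 f.py
```

```text
t 5.6 F tool [-2.76  2.81  0.09] head 142.4 axis in tool [ 19.4 110.8   0. ] [541.8  -9.1 174.7] [ 0.12 -0.79 -0.01]
```

Call:
jog_arm([
  [-1,[0.0096,-0.0017,0],[0,0,0.0111]],
  [-1,[0.0096,-0.0017,0],[0,0,0.0111]],
  [-1,[0.0096,-0.0017,0],[0,0,0.0111]],
  [-1,[0,0,0],[0,0,0]],
])

```text
t: 6.0
ee_pos: [539.2, -7.8, 174.7]
orientation: [1.052, 2.96, 0.0]
ft_force: [4.9, 0.7, 0.7]
width: 0.4
grasp_force: 1.8
```

Call:
jog_arm([
  [-1,[0.0096,-0.0017,0],[0,0,0.0111]],
  [-1,[0.0096,-0.0017,0],[0,0,0.0111]],
  [-1,[0.0096,-0.0017,0],[0,0,0.0111]],
  [-1,[0,0,0],[0,0,0]],
])

```text
t: 6.4
ee_pos: [536.7, -6.4, 174.7]
orientation: [1.09, 2.946, 0.0]
ft_force: [4.4, 0.8, -0.2]
width: 0.8
grasp_force: 1.8
```

Call:
jog_arm([
  [-1,[0.0096,-0.0017,0],[0,0,0.0111]],
  [-1,[0.0096,-0.0017,0],[0,0,0.0111]],
  [-1,[0.0096,-0.0017,0],[0,0,0.0111]],
  [-1,[0,0,0],[0,0,0]],
])

```text
t: 6.8
ee_pos: [534.1, -4.9, 174.7]
orientation: [1.128, 2.932, 0.0]
ft_force: [5.0, 0.5, -0.0]
width: 0.5
grasp_force: 1.8
```

Call:
jog_arm([
  [-1,[0.0096,-0.0017,0],[0,0,0.0111]],
  [-1,[0.0096,-0.0017,0],[0,0,0.0111]],
  [-1,[0.0096,-0.0017,0],[0,0,0.0111]],
  [-1,[0,0,0],[0,0,0]],
])

```text
t: 7.2
ee_pos: [531.6, -3.4, 174.7]
orientation: [1.166, 2.917, -0.0]
ft_force: [5.9, -0.0, -0.7]
width: 0.5
grasp_force: 1.8
```

Call:
jog_arm([
  [-1,[0.0096,-0.0017,0],[0,0,0.0111]],
  [-1,[0.0096,-0.0017,0],[0,0,0.0111]],
  [-1,[0.0096,-0.0017,0],[0,0,0.0111]],
  [-1,[0,0,0],[0,0,0]],
])

```text
t: 7.6
ee_pos: [529.1, -1.8, 174.7]
orientation: [-1.205, -2.901, 0.0]
ft_force: [5.3, -0.2, -0.4]
width: 0.8
grasp_force: 1.7
```

Call:
jog_arm([
  [-1,[0.0096,-0.0017,0],[0,0,0.0111]],
  [-1,[0.0096,-0.0017,0],[0,0,0.0111]],
  [-1,[0.0096,-0.0017,0],[0,0,0.0111]],
  [-1,[0,0,0],[0,0,0]],
])

```text
t: 8.0
ee_pos: [526.7, -0.0, 174.7]
orientation: [-1.243, -2.885, 0.0]
ft_force: [5.2, -0.5, 0.1]
width: 0.5
grasp_force: 1.7
```

```bash
python3 f.py
```

```text
t 8.0 F tool [-3.94  3.44 -0.09] head 133.39 axis in tool [ 19.5 111.1  -0. ] [526.7  -0.  174.7] [-0.06 -0.77 -0.07]
```

Call:
jog_arm([
  [-1,[0.0096,0.001,0],[0,0,0.0111]],
  [-1,[0.0096,0.001,0],[0,0,0.0111]],
  [-1,[0.0096,0.001,0],[0,0,0.0111]],
  [-1,[0,0,0],[0,0,0]],
])

```text
t: 8.4
ee_pos: [524.4, 2.0, 174.6]
orientation: [-1.28, -2.868, 0.001]
ft_force: [1.3, -3.1, 1.7]
width: 0.0
grasp_force: 1.7
```

```bash
python3 f.py
```

```text
t 8.4 F tool [-3.16 -1.15 -1.74] head 131.9 axis in tool [ 1.930e+01  1.109e+02 -1.000e-01] [524.4   2.  174.6] [-0.61 -0.22  0.04]
```

Call:
jog_arm([
  [-1,[0.0096,-0.0014,0],[0,0,0.0111]],
  [-1,[0.0096,-0.0014,0],[0,0,0.0111]],
  [-1,[0.0096,-0.0014,0],[0,0,0.0111]],
  [-1,[0,0,0],[0,0,0]],
])

```text
t: 8.8
ee_pos: [522.5, 4.1, 174.6]
orientation: [-1.318, -2.851, 0.0]
ft_force: [1.0, -3.2, 2.1]
width: 0.5
grasp_force: 1.7
```

```bash
python3 f.py
```

```text
t 8.8 F tool [-3.11 -1.27 -2.13] head 130.4 axis in tool [ 19.4 110.4  -0. ] [522.5   4.1 174.6] [-0.66 -0.18 -0.  ]
```

Call:
jog_arm([
  [-1,[0.0096,-0.0017,0],[0,0,0.0111]],
  [-1,[0.0096,-0.0017,0],[0,0,0.0111]],
  [-1,[0.0096,-0.0017,0],[0,0,0.0111]],
  [-1,[0,0,0],[0,0,0]],
])

```text
t: 9.2
ee_pos: [520.4, 6.1, 174.7]
orientation: [-1.355, -2.834, 0.0]
ft_force: [1.1, -4.7, 1.5]
width: 0.4
grasp_force: 1.7
```

Call:
jog_arm([
  [-1,[0.0096,-0.0018,0],[0,0,0.0111]],
  [-1,[0.0096,-0.0018,0],[0,0,0.0111]],
  [-1,[0.0096,-0.0018,0],[0,0,0.0111]],
  [-1,[0,0,0],[0,0,0]],
])

```text
t: 9.6
ee_pos: [518.3, 8.1, 174.7]
orientation: [-1.392, -2.816, -0.0]
ft_force: [1.8, -3.8, 2.0]
width: 0.3
grasp_force: 1.7
```

Call:
jog_arm([
  [-1,[0.0096,-0.0018,0],[0,0,0.0111]],
  [-1,[0.0096,-0.0018,0],[0,0,0.0111]],
  [-1,[0.0096,-0.0018,0],[0,0,0.0111]],
  [-1,[0,0,0],[0,0,0]],
])

```text
t: 10.0
ee_pos: [516.2, 10.0, 174.7]
orientation: [-1.429, -2.798, -0.0]
ft_force: [1.2, -2.1, 1.2]
width: 0.5
grasp_force: 1.7
```

Call:
jog_arm([
  [-1,[0.0096,-0.0018,0],[0,0,0.0111]],
  [-1,[0.0096,-0.0018,0],[0,0,0.0111]],
  [-1,[0.0096,-0.0018,0],[0,0,0.0111]],
  [-1,[0,0,0],[0,0,0]],
])

```text
t: 10.4
ee_pos: [514.1, 12.1, 174.7]
orientation: [1.465, 2.779, 0.0]
ft_force: [2.1, -3.5, 1.3]
width: 0.2
grasp_force: 1.7
```

```bash
python3 f.py
```

```text
t 10.4 F tool [-4.12 -0.26 -1.33] head 124.4 axis in tool [ 19.5 110.2   0. ] [514.1  12.1 174.7] [-0.57 -0.33 -0.02]
```

Call:
jog_arm([
  [-1,[0.0096,-0.0018,0],[0,0,0.0111]],
  [-1,[0.0096,-0.0018,0],[0,0,0.0111]],
  [-1,[0.0096,-0.0018,0],[0,0,0.0111]],
  [-1,[0,0,0],[0,0,0]],
])

```text
t: 10.8
ee_pos: [512.1, 14.2, 174.7]
orientation: [1.501, 2.759, 0.0]
ft_force: [2.5, -2.3, 0.4]
width: 0.3
grasp_force: 1.8
```

Call:
jog_arm([
  [-1,[0.0096,-0.0018,0],[0,0,0.0111]],
  [-1,[0.0096,-0.0018,0],[0,0,0.0111]],
  [-1,[0.0096,-0.0018,0],[0,0,0.0111]],
  [-1,[0,0,0],[0,0,0]],
])

```text
t: 11.2
ee_pos: [510.1, 16.3, 174.7]
orientation: [1.537, 2.74, 0.0]
ft_force: [3.2, -2.2, 0.8]
width: 0.7
grasp_force: 1.8
```

Call:
jog_arm([
  [-1,[0.0096,-0.0018,0],[0,0,0.0111]],
  [-1,[0.0096,-0.0018,0],[0,0,0.0111]],
  [-1,[0.0096,-0.0018,0],[0,0,0.0111]],
  [-1,[0,0,0],[0,0,0]],
])

```text
t: 11.6
ee_pos: [508.1, 18.5, 174.7]
orientation: [1.573, 2.719, 0.0]
ft_force: [3.5, -1.4, 0.3]
width: 0.0
grasp_force: 1.8
```

Call:
jog_arm([
  [-1,[0.0096,-0.0008,0],[0,0,0.0111]],
  [-1,[0.0096,-0.0008,0],[0,0,0.0111]],
  [-1,[0.0096,-0.0008,0],[0,0,0.0111]],
  [-1,[0,0,0],[0,0,0]],
])

```text
t: 12.0
ee_pos: [506.7, 20.4, 174.8]
orientation: [1.608, 2.698, -0.001]
ft_force: [4.0, -4.5, 0.9]
width: 0.3
grasp_force: 3.1
```

```bash
python3 f.py
```

```text
t 12.0 F tool [-5.81  1.36 -0.91] head 118.4 axis in tool [ 20.1 110.2  -0. ] [506.7  20.4 174.8] [-0.88 -0.61 -0.03]
```

Call:
jog_arm([
  [-1,[0.008,-0.001,0],[0,0,0.0093]],
  [-1,[0,0,0],[0,0,0]],
  [-1,[0,0,0],[0,0,0]],
])

```text
t: 12.3
ee_pos: [506.3, 20.9, 174.8]
orientation: [1.617, 2.692, -0.001]
ft_force: [3.8, -6.0, 0.5]
width: 0.6
grasp_force: 3.5
```

```bash
python3 f.py
```

```text
t 12.3 F tool [-7.09  0.53 -0.5 ] head 118.0 axis in tool [ 20.3 110.1  -0. ] [506.3  20.9 174.8] [-1.   -0.71 -0.02]
```

Force is rising steadily, so the lever has met its seat. I'll load it carefully from here.

Call:
jog_arm([
  [-1,[0.01,0,0],[0,0,0.002]],
  [-1,[0.01,0,0],[0,0,0.002]],
  [-1,[0,0,0],[0,0,0]],
  [-1,[0,0,0],[0,0,0]],
])

```text
t: 12.7
ee_pos: [505.5, 22.2, 174.9]
orientation: [1.621, 2.689, -0.001]
ft_force: [4.0, -7.8, 1.0]
width: 0.3
grasp_force: 4.7
```

```bash
python3 f.py
```

```text
t 12.7 F tool [-8.82 -0.1  -1.03] head 117.84 axis in tool [ 19.1 110.1  -0. ] [505.5  22.2 174.9] [-1.35 -0.71 -0.  ]
```

Call:
jog_arm([
  [-1,[0.01,0,0],[0,0,0]],
  [-1,[0.01,0,0],[0,0,0]],
  [-1,[0,0,0],[0,0,0]],
  [-1,[0,0,0],[0,0,0]],
])

```text
t: 13.1
ee_pos: [504.8, 23.6, 175.0]
orientation: [1.62, 2.689, -0.002]
ft_force: [4.6, -10.4, 1.1]
width: 0.6
grasp_force: 5.9
```

```bash
python3 f.py;python3 f.py
```

```text
t 13.1 F tool [-11.3   -0.81  -1.11] head 117.85 axis in tool [ 17.5 110.1  -0. ] [504.8  23.6 175. ] [-1.94 -0.79 -0.06]
t 13.1 F tool [-11.3   -0.81  -1.11] head 117.85 axis in tool [ 17.5 110.1  -0. ] [504.8  23.6 175. ] [-1.94 -0.79 -0.06]
```

Call:
jog_arm([
  [-1,[0.01,0,0],[0,0,0]],
  [-1,[0.01,0,0],[0,0,0]],
  [-1,[0.005,0,0],[0,0,0]],
  [-1,[0,0,0],[0,0,0]],
  [-1,[0,0,0],[0,0,0]],
])

```text
t: 13.6
ee_pos: [503.9, 25.2, 175.1]
orientation: [1.619, 2.688, -0.003]
ft_force: [5.7, -13.7, 1.2]
width: 0.4
grasp_force: 7.4
```

```bash
python3 f.py
```

```text
t 13.6 F tool [-14.78  -1.31  -1.17] head 117.87 axis in tool [ 15.6 110.1  -0. ] [503.9  25.2 175.1] [-2.38 -0.88  0.  ]
```

Call:
jog_arm([
  [-1,[0,0,0],[0,0,0]],
  [-1,[0,0,0],[0,0,0]],
  [-1,[0,0,0],[0,0,0]],
  [-1,[0,0,0],[0,0,0]],
  [-1,[0,0,0],[0,0,0]],
  [-1,[0,0,0],[0,0,0]],
])

```text
t: 14.2
ee_pos: [503.9, 25.2, 175.1]
orientation: [1.619, 2.688, -0.003]
ft_force: [5.9, -13.4, 0.9]
width: 0.5
grasp_force: 7.3
```

```bash
python3 f.py
```

```text
t 14.2 F tool [-14.58  -1.02  -0.85] head 117.86 axis in tool [ 15.6 110.1  -0. ] [503.9  25.2 175.1] [-2.38 -0.92  0.01]
```

Call:
jog_arm([
  [-1,[0,0,0],[0,0,0]],
  [-1,[0,0,0],[0,0,0]],
  [-1,[0,0,0],[0,0,0]],
  [-1,[0,0,0],[0,0,0]],
  [-1,[0,0,0],[0,0,0]],
  [-1,[0,0,0],[0,0,0]],
  [-1,[0,0,0],[0,0,0]],
  [-1,[0,0,0],[0,0,0]],
])

```text
t: 15.0
ee_pos: [503.9, 25.2, 175.1]
orientation: [1.619, 2.688, -0.003]
ft_force: [6.0, -13.7, 2.3]
width: 0.1
grasp_force: 7.3
```

```bash
python3 f.py
```

```text
t 15.0 F tool [-14.9   -1.08  -2.29] head 117.86 axis in tool [ 15.7 110.1  -0. ] [503.9  25.2 175.1] [-2.4  -0.94 -0.03]
```

Call:
jog_arm([
  [-1,[-0.02,0,0],[0,0,0]],
  [-1,[-0.03,0,0],[0,0,0]],
  [-1,[-0.05,0,0],[0,0,0]],
  [-1,[-0.05,0,0],[0,0,0]],
  [-1,[-0.05,0,0],[0,0,0]],
  [-1,[0,0,0],[0,0,0]],
  [-1,[0,0,0],[0,0,0]],
  [-1,[0,0,0],[0,0,0]],
  [-1,[0,0,0],[0,0,0]],
  [-1,[0,0,0],[0,0,0]],
])

```text
t: 16.0
ee_pos: [512.2, 9.6, 174.7]
orientation: [-1.622, -2.69, 0.0]
ft_force: [-0.3, -0.6, 0.4]
width: 0.2
grasp_force: 0.0
```

```bash
python3 f.py
```

```text
t 16.0 F tool [-0.39 -0.57 -0.39] head 117.84 axis in tool [ 33.3 110.1  -0. ] [512.2   9.6 174.7] [-0.04  0.06  0.01]
```

Call:
jog_arm([
  [-1,[0.04,0,0],[0,0,0]],
  [-1,[0.04,0,0],[0,0,0]],
  [-1,[0.03,0,0],[0,0,0]],
  [-1,[0.02,0,0],[0,0,0]],
  [-1,[0.02,0,0],[0,0,0]],
  [-1,[0.01,0,0],[0,0,0]],
  [-1,[0.01,0,0],[0,0,0]],
  [-1,[0,0,0],[0,0,0]],
  [-1,[0,0,0],[0,0,0]],
])

```text
t: 16.9
ee_pos: [505.1, 22.8, 175.1]
orientation: [1.619, 2.689, -0.003]
ft_force: [1.4, -11.4, 1.8]
width: 0.6
grasp_force: 5.2
```

```bash
python3 f.py
```

```text
t 16.9 F tool [-10.76  -4.14  -1.79] head 117.89 axis in tool [ 1.820e+01  1.102e+02 -1.000e-01] [505.1  22.8 175.1] [-1.99 -0.23  0.02]
```

Call:
jog_arm([
  [-1,[0.01,-0.006,0],[0,0,0]],
  [-1,[0.01,-0.006,0],[0,0,0]],
  [-1,[0.007,0,0],[0,0,0]],
  [-1,[0,0,0],[0,0,0]],
  [-1,[0,0,0],[0,0,0]],
])

```text
t: 17.4
ee_pos: [504.2, 24.5, 175.5]
orientation: [1.618, 2.686, -0.001]
ft_force: [5.2, -12.9, -0.1]
width: 0.4
grasp_force: 6.7
```

```bash
python3 f.py
```

```text
t 17.4 F tool [-13.84  -1.41   0.19] head 117.89 axis in tool [ 16.4 110.2   0.2] [504.2  24.5 175.5] [-2.24 -0.9  -0.  ]
```

Add about 0.7 mm to match the first load, then hold.

Call:
jog_arm([
  [-1,[0.007,0,0],[0,0,0]],
  [-1,[0,0,0],[0,0,0]],
  [-1,[0,0,0],[0,0,0]],
  [-1,[0,0,0],[0,0,0]],
  [-1,[0,0,0],[0,0,0]],
  [-1,[0,0,0],[0,0,0]],
])

```text
t: 18.0
ee_pos: [504.0, 24.9, 175.5]
orientation: [1.618, 2.686, -0.001]
ft_force: [6.1, -13.6, 1.0]
width: 0.8
grasp_force: 7.1
```

```bash
python3 f.py
```

```text
t 18.0 F tool [-14.9   -1.02  -0.88] head 117.89 axis in tool [ 15.9 110.2   0.2] [504.   24.9 175.5] [-2.34 -0.92  0.  ]
```

Call:
jog_arm([
  [-1,[0,0,0],[0,0,0]],
  [-1,[0,0,0],[0,0,0]],
  [-1,[0,0,0],[0,0,0]],
  [-1,[0,0,0],[0,0,0]],
  [-1,[0,0,0],[0,0,0]],
  [-1,[0,0,0],[0,0,0]],
  [-1,[0,0,0],[0,0,0]],
  [-1,[0,0,0],[0,0,0]],
  [-1,[0,0,0],[0,0,0]],
  [-1,[0,0,0],[0,0,0]],
])

```text
t: 19.0
ee_pos: [504.0, 24.9, 175.5]
orientation: [1.618, 2.686, -0.001]
ft_force: [5.9, -13.5, -0.6]
width: 0.6
grasp_force: 7.1
```

```bash
python3 f.py
```

```text
t 19.0 F tool [-14.68  -1.06   0.65] head 117.88 axis in tool [ 15.9 110.2   0.2] [504.   24.9 175.5] [-2.36 -0.9   0.02]
```

Held. Now ease off, back away and rise clear.

Call:
jog_arm([
  [-1,[-0.02,0,0],[0,0,0]],
  [-1,[-0.03,0,0],[0,0,0]],
  [-1,[-0.05,0,0],[0,0,0]],
  [-1,[-0.1,0,0],[0,0,0]],
  [-1,[-0.1,0,0],[0,0,0]],
  [-1,[0,0,-0.3],[0,0,0]],
  [-1,[0,0,-0.4],[0,0,0]],
  [-1,[0,0,-0.4],[0,0,0]],
  [-1,[0,0,0],[0,0,0]],
  [-1,[0,0,0],[0,0,0]],
])

```text
t: 20.0
ee_pos: [516.1, 0.1, 285.3]
orientation: [1.622, 2.689, 0.002]
ft_force: [-0.5, -0.5, -1.2]
width: 0.3
grasp_force: 0.0
```

```bash
python3 f.py; python3 - <<'E'
from h import *
im=get_image("side")["image"];b=get_image("scene")["image"]
f=lambda i:cv2.resize(i,None,fx=2.2,fy=2.2,interpolation=cv2.INTER_CUBIC)
cv2.imwrite("pics/end.png",np.vstack([f(im[110:230,190:365]),f(b[125:245,250:425])]))
E
```

```text
t 20.0 F tool [-0.25 -0.7   1.24] head 117.81 axis in tool [4.36e+01 1.11e+02 1.00e-01] [5.161e+02 1.000e-01 2.853e+02] [-0.06  0.05 -0.01]
```

View pics/end.png

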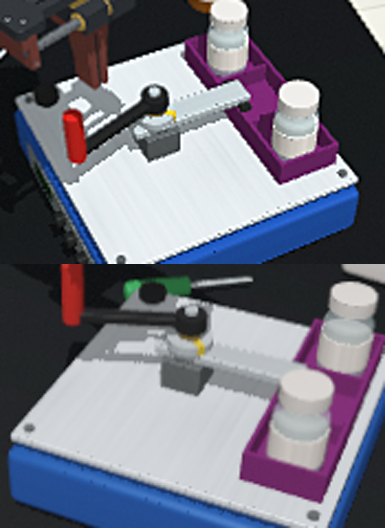

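The lever has swung home. The yellow mark is where it was (side about (268,162)), and the jars are undisturbed.

```bash
python3 -c "
from workcell import close_job
print(close_job())"
```

```text
the job is handed in; nothing more can be done
None
```

I swung the clamp lever clockwise to its seat and loaded it to about 14.8 N (about 1.6 N m) twice, for over a second each time, easing fully off in between; the collar mark had not moved, the jars stood as before, the arm stayed well away from the beaker, and the job was handed in at about 20 s.

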